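Set the microscope lamp dial to the long scale line

ROBOT

A 6-joint arm with a two-finger parallel gripper is mounted at the origin on the work surface. World frame = base frame: x ahead of the robot, y to its left, z up, the work surface at z = 0. Lengths are in m, angles in rad, forces in N, time in s.
With the tool pointing down it reaches from about 0.375 to 0.975 m from the base axis. Payload 3.8 kg.
Tool frame: the origin (TCP) lies at the centre of the arm's flange, where the gripper is bolted on; the fingertips stand 173 mm ahead of it and the grasp point (between the pads) lies 155 mm ahead of it; z points along the fingers, y is the direction in which the jaws open and shut (so a half turn about z gives the same grasp; the last joint's range is limited). The gripper opens to 85 mm and grips with 20 to 120 N. Pads are 22 mm wide; open, the fingers measure 114 mm over their backs; the gripper's body (76 mm by 85 mm) begins 54 mm behind the grasp point. The pads swing forward as they close: fully open they stand 13 mm farther back than shut.
Start: joints at [1.249, 0.264, 1.604, -0, 1.274, -0.037], TCP at [0.19, 0.648, 0.405] pointing down, gripper open.
Joint ranges: [-2.63, 2.63], [-0.94, 2.18], [0.31, 2.57], [-1.31, 4.45], [0, 2.66], [-2.55, 2.55]. Speed limits (rad/s): [2.57, 2.57, 3.14, 3.14, 3.14, 3.14].

INTERFACE

Orientations are given as a unit quaternion [w, x, y, z].
In Python, from bench import arm gives the robot as it stands.
- The arm moves only by the shell command python3 -m inch 'ROWS'. ROWS is JSON, a list of rows, each a list of 7 numbers: the shift along the tool's x, y, z in m, then the turn, a rotation vector about the tool's x, y, z in units of 5 degrees (1.0 is 5 degrees), then the closure in counts, from 0 (fully open) to 255 (shut). A call has 1 to 12 rows; each row shifts and turns the commanded pose from where the row before left it, along the tool's axes as they then stand; what a row does not reach is not made up. A row lasts 1/12 s, in which the tool goes at most 41.7 mm and 7.16 degrees, less where a joint would pass 70% of its speed; a pose out of reach is approached as far as the arm can. A call is refused whole if a number of a shift passes 0.0417 or a number of a turn 1, either way. A call with a gripper value outside its range is refused whole. The fingers move at their own pace and stop on an object; the grip force is fixed at half the most. Time passes only in rows, so rows that do not move let the fingers close. It gives the time, the measured TCP pose, the force and the opening at its end, in the units of the state.
- arm.read_state(): the state, without advancing time (a new reading comes with each control period).
- arm.capture(name): name is "side" or "top" or "wrist"; returns a dict with "color" (420x560x3 uint8, red, green, blue), "depth" (420x560 float32, m along the optical axis (not along the pixel's ray), 0 where there is no reading), "vfov" (degrees; the focal length in pixels is half the picture's height over the tangent of half this angle, whatever the lens; pixels are square), "cx", "cy" (the principal point, pixels), "R" (3x3) and "t" (3): a world point X has camera coordinates R X + t; the wrist camera has in their place "tool_from_camera" (4x4, takes a point from camera to tool coordinates, whose origin is the TCP and whose axes are the flange's). Camera axes: x right, y down, z forward; pixel columns grow to the right and rows downward; lengths in m; the calibration is good to about 2 mm. The wrist camera is an equidistant fisheye: a pixel r from the principal point sees the ray r / f radians off the axis. A picture is of the moment at which its call begins: read the wrist's pose just before it.
- arm.hand_in(): hands the job in, once; it reports no verdict.
The state is a dict: "time": time; "joints": joint angles; "joint_vel": joint speeds; "joint_torque": joint torques, N m; "tool_pos": TCP position; "tool_rot": TCP orientation; "wrist_force": force on the tool from outside, world axes, zero at the start; "ft_torque": the same for the moment, N m; "grip_width": finger opening in m.
Only numpy, scipy, OpenCV 4.12 (cv2) and the standard library are available. Lean on these libraries where they do the work, as an engineer would, in place of code of your own. Each camera call takes 0.05 s, during which the arm holds its last target.

TASK

On the microscope's lamp console, push the upright lug on the big dial round with a fingertip until the dial's white index mark lines up with the one long line of the scale around it, to within half a scale division, and let it stand there. Then press the round button on the console fully down with a fingertip to store the setting, and let go. Push and press only: do not pinch the lug, do not press the button before the dial is set, and leave everything else on the bench where it stands.

Things in the scene. Friction and masses are not known exactly. Their poses are not given: they have to be found in the camera images.
- dial (a joint): The dial's angle in rad: grows as the dial turns counter-clockwise seen from above; its start value is arbitrary. The dial is a black disc of 124 mm diameter lying level on the console's top, its vertical axis through point dial_centre; it turns endlessly both ways without stops or detents, needs about 0.07 N m (2 N on the lug), and stays where it is left.
- dial_centre (a point): Middle of the dial's top face, on its axis, 85 mm above the bench. The dial's top face is 15 mm above the console's top (a grey box, 70 mm high, 190 x 260 mm, fixed to the bench).
- lug_top (a point): Middle of the top of the dial's lug: an upright grey block standing on the dial, 25 mm high above the dial's top face, 24 mm long along the dial's radius (30 to 54 mm from the axis), 14 mm thick across it. It stands diametrically opposite the index mark and turns with the dial; it is the only thing that rises above the dial's top face. Push against either of its flat sides; touching both sides together counts as a pinch.
- index_mark (a point): Outer end of the dial's index mark, at the dial's rim, 62 mm from the axis and 83 mm above the bench. The mark is a white line 4.5 mm wide on the black dial, radial, from 32 mm out to the rim.
- target_line (a point): Inner end of the target line, 62 mm from the dial's axis and 71 mm above the bench. The scale is a flat black ring, printed on the console around the dial, with white lines every 10 degrees; 35 lines are short (6 mm) and thin and one, the target, is long (21 mm) and 4.5 mm wide. The scale does not move; where on the ring the long line lies differs from start to start. The dial is set when index_mark stands over this point.
- set_button (a joint): Travel in m of the button, 0 up, 0.006 fully down; it springs back and takes 5 N to press fully. It is a round grey button, 28 mm in diameter, in a round black housing on the console's top beside the dial, about 134 mm from the dial's axis. It is pressed straight down.
- set_button_top (a point): Middle of the button's top face, which points up.
- vial: Bystander: small capped vial, 24 mm across, 45 mm high, standing on the console's top 100 mm or so beyond the button, away from the robot. Origin: centre of its underside.
- objective: Bystander: steel objective lens, 26 mm across, 46 mm high, standing upright on a far corner of the console's top, beyond the scale, about 100 mm from the dial's axis. Origin: centre of its underside.
- dish: Bystander: lidded clear Petri dish, 92 mm across, 16 mm high, on the bench beside the button end of the console. Origin: centre of its underside.
- canister: Bystander: grey jar with a black cap, 42 mm across, 60 mm high, on the bench beside the dial end of the console. Origin: centre of its underside.
- reagent: Bystander: amber bottle, 64 mm across, 150 mm high, on the bench at the left. Origin: centre of its underside.
- slide_box: Bystander: blue slide box, 100 x 170 x 30 mm, on the bench at the right. Origin: centre of its underside.
- clicker: Bystander: small steel counting box, 50 x 85 x 30 mm, on the bench at the left. Origin: centre of its underside.

How it is judged:
By the outcome, as a careful person would: the job done as asked, in the order asked, and still so for the second after the job is handed in, with the robot touching nothing.
It also fails if it takes over 45 s, if anything falls off the work surface, if the arm or the gripper's body presses on something with over 40 N, if the wrist force passes 120 N, or if a joint passes its speed limit or range.

## Working session

There is one attempt and no reset: what is moved stays moved. The work goes in short steps, Python scripts to look and compute and a shell command to move; the robot and the scene stay as the last step left them, time stands still between calls to the robot, and variables do not carry over. Pictures are saved under pics/ and viewed, and the job is handed in when it is done.

```bash
mkdir -p pics; ls; python3 - <<'E'
from bench import arm
import cv2
print(arm.read_state())
for n in ("top","side"):
    c=arm.capture(n); cv2.imwrite(f"pics/{n}0.png",c["color"][:,:,::-1])
    print(n,c["vfov"],c["cx"],c["cy"],c["R"],c["t"])
E
```

```text
pics
{'time': 0.0, 'joints': array([ 1.24914068e+00,  2.64731121e-01,  1.60539187e+00, -1.56312233e-05,
        1.27368842e+00, -3.69208482e-02]), 'joint_vel': array([ 4.74189379e-05,  6.09456949e-04,  5.27683197e-04,  9.26939183e-04,
       -3.26865425e-04, -1.74847091e-03]), 'joint_torque': array([ 6.30586019e-04, -5.15109551e+01, -3.67311537e+01, -3.49696520e-04,
        1.27913133e-02,  1.32278282e-05]), 'tool_pos': array([0.18951615, 0.64748326, 0.40336679]), 'tool_rot': array([-1.90483999e-04,  1.41884598e-01,  9.89882584e-01, -1.09292964e-03]), 'wrist_force': array([-0.11587568,  0.2206238 , -0.24688837]), 'ft_torque': array([0.02210463, 0.0030699 , 0.00104612]), 'grip_width': 0.08549133749772647}
top 48.835205919578954 281.5833168929233 210.94328351013766 [[-0.02897386 -0.99939205 -0.01939171]
 [-0.99448673  0.03077675 -0.1002444 ]
 [ 0.10078027  0.01638033 -0.99477385]] [-0.02938864  0.55385902  1.51984788]
side 55.86918244819634 283.76744201950754 207.36951308193557 [[-0.87652888 -0.4812535  -0.00960184]
 [-0.33585884  0.62576107 -0.70400421]
 [ 0.34481295 -0.61385515 -0.71013089]] [0.46623575 0.2991975  0.80023969]
```

View pics/top0.png

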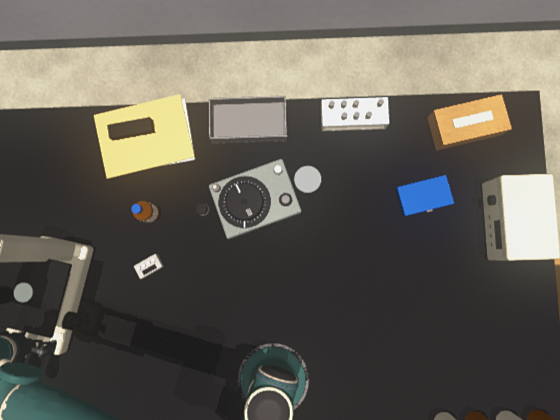

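View pics/side0.png

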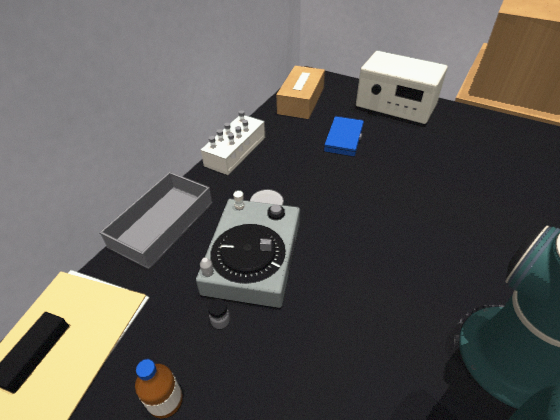

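The console is at about (255,198) in the top view. The dial centre is near (244,202), the lug near (249,212) and the button near (286,199). I'll zoom in.

```bash
python3 - <<'E'
import cv2
a=cv2.imread("pics/top0.png")[150:245,195:330]; cv2.imwrite("pics/topz.png",cv2.resize(a,None,fx=5.9,fy=5.9,interpolation=cv2.INTER_CUBIC))
a=cv2.imread("pics/side0.png")[180:310,190:310]; cv2.imwrite("pics/sidez.png",cv2.resize(a,None,fx=4.5,fy=4.5,interpolation=cv2.INTER_CUBIC))
E
```

```text
(no output)
```

View pics/topz.png

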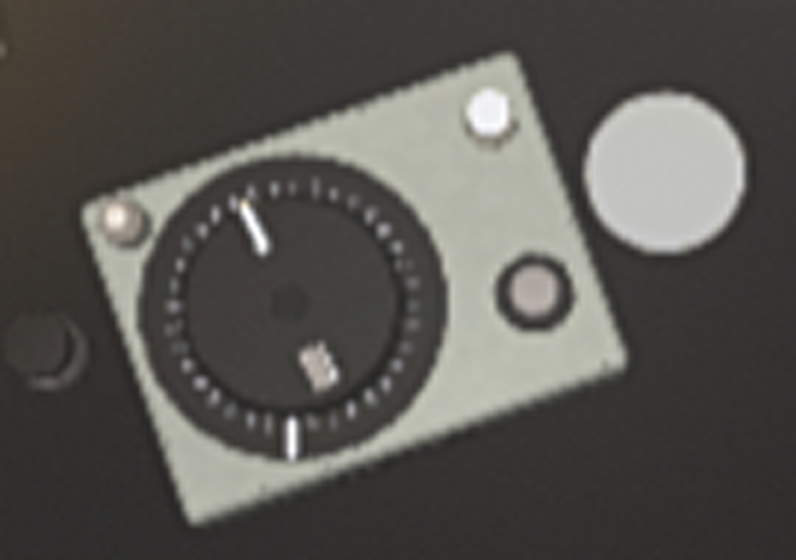

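View pics/sidez.png

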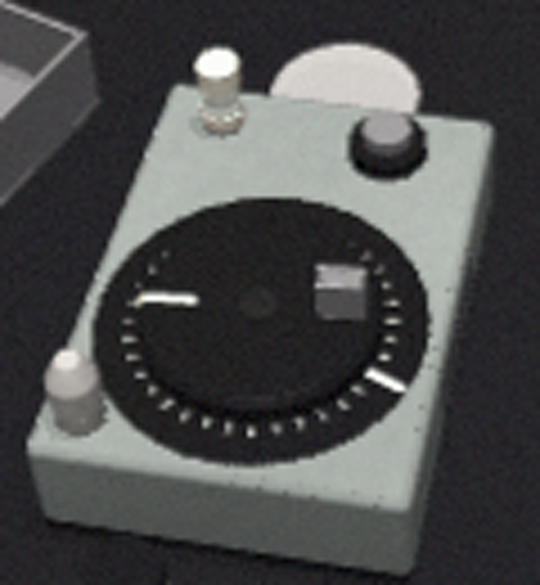

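```bash
cat > h.py <<'E'
import numpy as np, cv2
from bench import arm
from scipy.spatial.transform import Rotation as Rot
def ray(c,uv,z):
    h=c["color"].shape[0]; f=h/2/np.tan(np.radians(c["vfov"])/2)
    d=np.array([(uv[0]-c["cx"])/f,(uv[1]-c["cy"])/f,1.])
    R=np.array(c["R"]);t=np.array(c["t"]); o=-R.T@t; d=R.T@d
    return o+d*(z-o[2])/d[2]
def proj(c,X):
    h=c["color"].shape[0]; f=h/2/np.tan(np.radians(c["vfov"])/2)
    p=np.array(c["R"])@X+np.array(c["t"]); return np.array([f*p[0]/p[2]+c["cx"],f*p[1]/p[2]+c["cy"]])
E
python3 - <<'E'
from h import *
np.set_printoptions(precision=4,suppress=True)
T=arm.capture("top");S=arm.capture("side")
tz=lambda u,v:((u+.5)/5.9-.5+195,(v+.5)/5.9-.5+150)
sz=lambda u,v:((u+.5)/4.5-.5+190,(v+.5)/4.5-.5+180)
P={}
for nm,t,s,z in [("centre",(290,301),(257,303),.085),("idx",(241,204),(139,300),.083),("tin",(291,419),(370,373),.071),("tout",(291,458),(402,388),.071),("lugtop",(317,357),(342,276),.110),("button",(536,289),(388,129),.09),("objective top",(120,216),(68,360),.116),("vial top",(490,110),(216,60),.115),("dish",(666,172),(345,80),.016)]:
    a=ray(T,tz(*t),z);b=ray(S,sz(*s),z);P[nm]=(a,b);print(nm,a,b)
for k in(0,1):
    c=P["centre"][k][:2]
    for n in("idx","tin","tout","lugtop","button"):
        d=P[n][k][:2]-c;print(k,n,np.linalg.norm(d),np.degrees(np.arctan2(d[1],d[0])))
E
```

```text
centre [0.5843 0.0744 0.085 ] [0.5855 0.0748 0.085 ]
idx [0.6392 0.1005 0.083 ] [0.6401 0.1002 0.083 ]
tin [0.5206 0.0766 0.071 ] [0.5194 0.0767 0.071 ]
tout [0.4991 0.0771 0.071 ] [0.501  0.0771 0.071 ]
lugtop [0.5503 0.0581 0.11  ] [0.5453 0.0569 0.11  ]
button [ 0.586  -0.0605  0.09  ] [ 0.5856 -0.059   0.09  ]
objective top [0.6294 0.1621 0.116 ] [0.6293 0.1658 0.116 ]
vial top [ 0.681  -0.0388  0.115 ] [ 0.6824 -0.0394  0.115 ]
dish [ 0.6609 -0.1367  0.016 ] [ 0.6679 -0.1463  0.016 ]
0 idx 0.06080629348958426 25.424906347429552
0 tin 0.06373218718791365 178.0354784655589
0 tout 0.0852415975292635 178.2304454275472
0 lugtop 0.03767150040024996 -154.26074157546802
0 button 0.13497523299772152 -89.26035848123627
1 idx 0.06021774848007652 24.92936181468675
1 tin 0.06617753127324674 178.39061934792636
1 tout 0.0845749680006986 178.4488445839016
1 lugtop 0.04406337735634027 -155.95661007472984
1 button 0.13381297527272232 -89.96311364650418
```

```bash
python3 -m inch '[[-0.0243,-0.022,0,0,0,0,255],[-0.0243,-0.022,0,0,0,0,255],[-0.0243,-0.022,0,0,0,0,255],[-0.0243,-0.022,0,0,0,0,255],[-0.0243,-0.022,0,0,0,0,255],[-0.0243,-0.022,0,0,0,0,255],[-0.0243,-0.022,0,0,0,0,255],[-0.0243,-0.022,0,0,0,0,255],[-0.0243,-0.022,0,0,0,0,255],[-0.0243,-0.022,0,0,0,0,255]]' && python3 -m inch '[[-0.0243,-0.022,0,0,0,0,255],[-0.0243,-0.022,0,0,0,0,255],[-0.0243,-0.022,0,0,0,0,255],[-0.0243,-0.022,0,0,0,0,255],[-0.0243,-0.022,0,0,0,0,255],[-0.0243,-0.022,0,0,0,0,255],[-0.0243,-0.022,0,0,0,0,255],[-0.0243,-0.022,0,0,0,0,255],[-0.0243,-0.022,0,0,0,0,255],[-0.0243,-0.022,0,0,0,0,255]]' 
python3 -m inch '[[0,0,0,0,0,1,255],[0,0,0,0,0,1,255],[0,0,0,0,0,1,255],[0,0,0,0,0,1,255],[0,0,0,0,0,1,255],[0,0,0,0,0,1,255],[0,0,0,0,0,1,255],[0,0,0,0,0,1,255],[0,0,0,0,0,1,255]]'
```

```text
time: 1.03
tool_pos: [0.3614, 0.3669, 0.4046]
tool_rot: [0.0, 0.142, 0.99, -0.0]
wrist_force: [0.8, 1.6, 0.2]
grip_width: 0.0
time: 1.87
tool_pos: [0.5329, 0.0874, 0.4046]
tool_rot: [-0.0, 0.142, 0.99, 0.0]
wrist_force: [1.6, -0.2, 0.3]
grip_width: 0.0003
time: 2.62
tool_pos: [0.5323, 0.089, 0.4045]
tool_rot: [-0.0, 0.512, 0.859, -0.0]
wrist_force: [-0.0, -0.4, -0.2]
grip_width: -0.0003
```

```bash
python3 -m inch '[[0,0,0,0,0,1,255],[0,0,0,0,0,1,255],[0,0,0,0,0,1,255],[0,0,0,0,0,1,255],[0,0,0,0,0,1,255],[0,0,0,0,0,1,255],[0,0,0,0,0,1,255],[0,0,0,0,0,1,255],[0,0,0,0,0,1,255],[0,0,0,0,0,1,255]]' >/dev/null
python3 -m inch '[[0,0,0,0,0,1,255],[0,0,0,0,0,1,255],[0,0,0,0,0,1,255],[0,0,0,0,0,1,255],[0,0,0,0,0,1,255],[0,0,0,0,0,1,255],[0,0,0,0,0,1,255],[0,0,0,0,0,1,255],[0,0,0,0,0,0.64,255],[0,0,0,0,0,0,255]]'
python3 - <<'E'
from h import *
for n in("wrist","side"):
    c=arm.capture(n); cv2.imwrite(f"pics/{n}1.png",c["color"][:,:,::-1])
    if n=="wrist": print(c["tool_from_camera"],c["vfov"],c["cx"],c["cy"])
E
```

```text
time: 4.28
tool_pos: [0.5323, 0.089, 0.4045]
tool_rot: [-0.0, 0.976, 0.22, -0.0]
wrist_force: [-0.2, 0.4, 0.1]
grip_width: -0.0001
[[-1.33992860e-03 -9.61285575e-01 -2.75550807e-01  7.08407678e-02]
 [ 9.99999098e-01 -1.26395887e-03 -4.53281073e-04  8.67373096e-04]
 [ 8.74476723e-05 -2.75551166e-01  9.61286402e-01  3.00232338e-02]
 [ 0.00000000e+00  0.00000000e+00  0.00000000e+00  1.00000000e+00]] 65.70646984690485 273.2034554131116 204.92296674967264
```

View pics/wrist1.png

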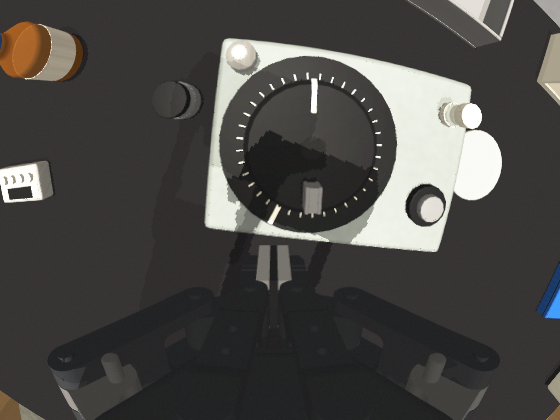

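View pics/side1.png

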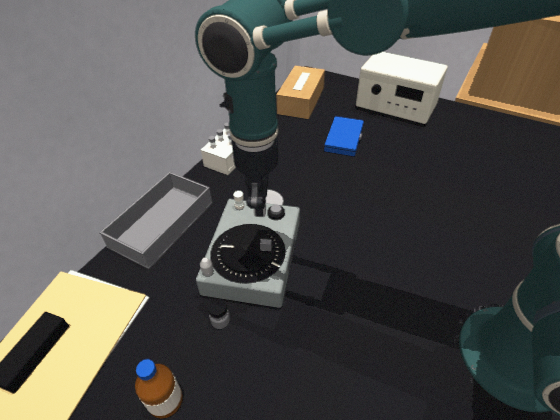

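Wrist view: mark at (314,95), lug at (312,195), target line at (275,214), button at (431,207). The closed fingertips are at columns 257–291, near row 247. I'll cross-check the geometry with this view.

```bash
cat >> h.py <<'E'
def wray(c,st,uv,z):
    f=210/np.tan(np.radians(c["vfov"])/2)
    d=np.array([uv[0]-c["cx"],uv[1]-c["cy"]]); r=np.hypot(*d); th=r/f
    v=np.array([*(d/r*np.sin(th)),np.cos(th)])
    M=np.array(c["tool_from_camera"]); q=np.array(st["tool_rot"])
    R=Rot.from_quat(q[[1,2,3,0]]).as_matrix()
    o=R@M[:3,3]+np.array(st["tool_pos"]); w=R@M[:3,:3]@v
    return o+w*(z-o[2])/w[2]
E
python3 - <<'E'
from h import *
np.set_printoptions(precision=4,suppress=True)
st=arm.read_state();c=arm.capture("wrist")
im=c["color"][:,:,::-1]
a=im[40:310,210:460]; cv2.imwrite("pics/w1z.png",cv2.resize(a,None,fx=2.2,fy=2.2,interpolation=cv2.INTER_CUBIC))
C=None
for n,uv,z in [("centre",(312,149),.085),("idx",(314,80),.083),("idxin",(314,112),.085),("tin",(278,207),.071),("tout",(271,222),.071),("lugtop",(312,199),.110),("button",(431,207),.09)]:
    p=wray(c,st,uv,z)
    if C is None:C=p
    d=(p-C)[:2]; print(n,p,np.hypot(*d),np.degrees(np.arctan2(d[1],d[0])))
E
```

```text
centre [0.5836 0.0741 0.085 ] 0.0 0.0
idx [0.6403 0.0997 0.083 ] 0.06223037650693425 24.282912694982834
idxin [0.6142 0.0873 0.085 ] 0.03327777825432992 23.29876920008014
tin [0.5181 0.0762 0.071 ] 0.06550717350728232 178.18605379773678
tout [0.5013 0.0757 0.071 ] 0.08236177101122011 178.88440376238825
lugtop [0.547  0.0588 0.11  ] 0.03974233356927729 -157.24327521130493
button [ 0.5884 -0.0584  0.09  ] 0.13261176380962533 -87.94824713555526
```

View pics/w1z.png

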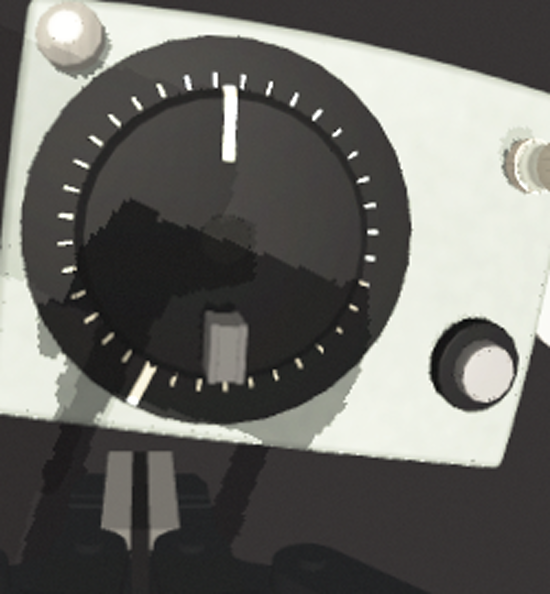

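```bash
python3 -m inch '[[0,0,0.02,0,0,0,255],[0,0,0.02,0,0,0,255],[0,0,0.02,0,0,0,255],[0,0,0.02,0,0,0,255],[0,0,0.02,0,0,0,255],[0,0,0.02,0,0,0,255],[0,0,0.0195,0,0,0,255],[0,0,0,0,0,0,255],[0,0.005,0,0,0,0,255],[0,0.005,0,0,0,0,255],[0,0,0,0,0,0,255]]'
python3 - <<'E'
from h import *
for n in("wrist","side"):
    c=arm.capture(n); a=c["color"][:,:,::-1]
    if n=="side": a=cv2.resize(a[150:330,170:330],None,fx=3.2,fy=3.2,interpolation=cv2.INTER_CUBIC)
    cv2.imwrite(f"pics/{n}2.png",a)
E
```

```text
time: 5.35
tool_pos: [0.5382, 0.0793, 0.2671]
tool_rot: [0.0, 0.975, 0.22, 0.002]
wrist_force: [-0.1, 0.2, 0.6]
grip_width: 0.0001
```

View pics/wrist2.png

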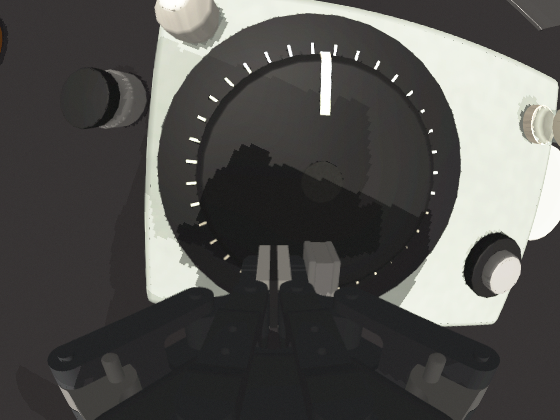

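View pics/side2.png

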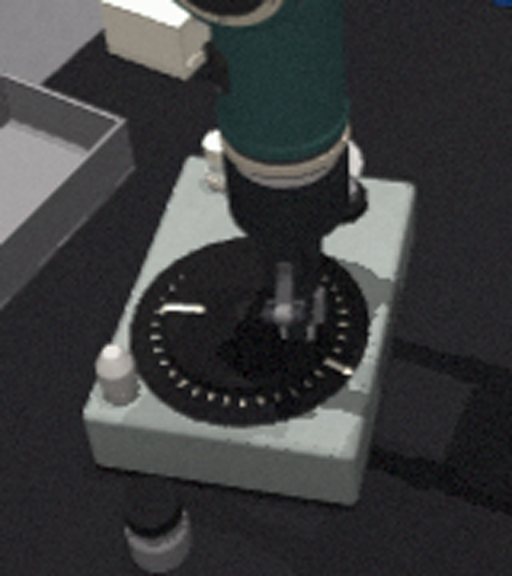

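```bash
python3 -m inch '[[0,0.004,0,0,0,0,255],[0,0.004,0,0,0,0,255],[-0.0012,0.0036,0,0,0,-1,255],[-0.0012,0.0036,0,0,0,-1,255],[-0.0012,0.0036,0,0,0,-1,255],[-0.0012,0.0036,0,0,0,-1,255],[-0.0012,0.0036,0,0,0,-1,255],[-0.0012,0.0036,0,0,0,-1,255],[-0.0012,0.0036,0,0,0,-1,255],[-0.0012,0.0036,0,0,0,-1,255],[0,0,0,0,0,0,255]]'
cat >> h.py <<'E'
CEN=np.array([.5846,.0745])
def dialang(c,st,C=None):
    "mark angle from white pixels in the wrist picture, on the dial disc"
    im=c["color"].astype(int); m=(im.min(2)>190)
    n,l,s,ce=cv2.connectedComponentsWithStats(m.astype(np.uint8))
    out=[]
    for i in range(1,n):
        if s[i,4]<25: continue
        p=wray(c,st,ce[i],.085)[:2]-CEN
        if .028<np.hypot(*p)<.1:
            uv=np.argwhere(l==i)[:,::-1].astype(np.float32)
            P=np.array([wray(c,st,u,.0845)[:2] for u in uv]); 
            w,v=np.linalg.eigh(np.cov((P-P.mean(0)).T)); ax=v[:,1]
            if ax@(P.mean(0)-CEN)<0: ax=-ax
            out.append((s[i,4],ce[i].round(1),np.hypot(*p).round(4),np.degrees(np.arctan2(p[1],p[0])).round(2),"axis",np.degrees(np.arctan2(ax[1],ax[0])).round(2)))
    return out
def tool(st):
    q=np.array(st["tool_rot"]);R=Rot.from_quat(q[[1,2,3,0]]).as_matrix()
    d=np.array(st["tool_pos"])[:2]-CEN
    return "yaw_y",np.degrees(np.arctan2(R[1,1],R[0,1])).round(2),"p in tool xy",(R[:2,:2].T@d).round(4)
E
python3 - <<'E'
from h import *
st=arm.read_state();c=arm.capture("wrist");cv2.imwrite("pics/wrist3.png",c["color"][:,:,::-1])
print(tool(st)); [print(o) for o in dialang(c,st)]
E
```

```text
time: 6.37
tool_pos: [0.5528, 0.0452, 0.2655]
tool_rot: [0.0, 0.841, 0.542, -0.0]
wrist_force: [-1.0, 0.1, 0.5]
grip_width: 0.0001
('yaw_y', np.float64(-24.41), 'p in tool xy', array([-0.0399, -0.0169]))
(np.int32(8127), array([155. , 124.3]), np.float64(0.0771), np.float64(134.89), 'axis', np.float64(-150.11))
(np.int32(17572), array([454.2, 212.8]), np.float64(0.0843), np.float64(-36.42), 'axis', np.float64(-91.07))
(np.int32(36), array([297.7,  43.7]), np.float64(0.0635), np.float64(69.56), 'axis', np.float64(71.07))
(np.int32(33), array([274.6,  46.6]), np.float64(0.0636), np.float64(79.16), 'axis', np.float64(77.58))
(np.int32(28), array([320.8,  45. ]), np.float64(0.0634), np.float64(59.97), 'axis', np.float64(56.68))
(np.int32(27), array([343.4,  50.4]), np.float64(0.0634), np.float64(50.22), 'axis', np.float64(49.23))
(np.int32(33), array([252. ,  53.1]), np.float64(0.064), np.float64(88.76), 'axis', np.float64(88.05))
(np.int32(666), array([290.7,  79.4]), np.float64(0.047), np.float64(74.95), 'axis', np.float64(74.98))
(np.int32(34), array([231.6,  64.4]), np.float64(0.0639), np.float64(98.31), 'axis', np.float64(98.22))
(np.int32(33), array([213.4,  78.9]), np.float64(0.0639), np.float64(107.92), 'axis', np.float64(109.72))
(np.int32(32), array([198.7,  96.3]), np.float64(0.0637), np.float64(117.42), 'axis', np.float64(118.85))
(np.int32(30), array([186.7, 115.6]), np.float64(0.0638), np.float64(127.0), 'axis', np.float64(127.86))
(np.int32(25), array([178. , 136.6]), np.float64(0.0642), np.float64(136.7), 'axis', np.float64(141.96))
(np.int32(100), array([193.7, 279.4]), np.float64(0.0799), np.float64(-161.36), 'axis', np.float64(117.86))
```

View pics/wrist3.png

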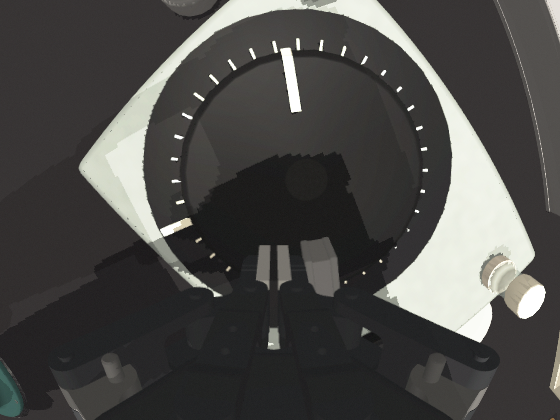

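```bash
python3 -m inch '[[-0.0013,0.00354,0,0,0,-1,255],[-0.0013,0.00354,0,0,0,-1,255],[-0.0013,0.00354,0,0,0,-1,255],[-0.0013,0.00354,0,0,0,-1,255],[-0.0013,0.00354,0,0,0,-1,255],[-0.0013,0.00354,0,0,0,-1,255],[-0.0013,0.00354,0,0,0,-1,255],[-0.0013,0.00354,0,0,0,-1,255],[-0.0013,0.00354,0,0,0,-1,255],[-0.0013,0.00354,0,0,0,-1,255],[0,0,0,0,0,0,255]]'
python3 - <<'E'
from h import *
st=arm.read_state();c=arm.capture("wrist");cv2.imwrite("pics/wrist4.png",c["color"][:,:,::-1])
print(tool(st)); [print(o) for o in dialang(c,st) if o[0]>90]
E
```

```text
time: 7.33
tool_pos: [0.5864, 0.0318, 0.265]
tool_rot: [-0.0, 0.534, 0.846, -0.0]
wrist_force: [-1.1, -0.5, 0.8]
grip_width: -0.0002
('yaw_y', np.float64(25.48), 'p in tool xy', array([-0.0393, -0.0167]))
(np.int32(13654), array([316.3,  91.2]), np.float64(0.0408), np.float64(110.21), 'axis', np.float64(170.81))
(np.int32(674), array([292.9,  78.5]), np.float64(0.0468), np.float64(124.04), 'axis', np.float64(124.13))
(np.int32(332), array([174.2, 108.6]), np.float64(0.0709), np.float64(177.05), 'axis', np.float64(179.24))
(np.int32(3587), array([151.2, 249.4]), np.float64(0.0889), np.float64(-129.46), 'axis', np.float64(-58.78))
```

View pics/wrist4.png

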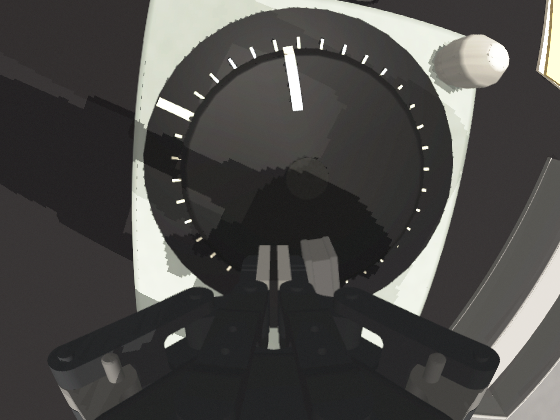

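```bash
python3 -m inch '[[-0.0013,0.0035,0,0,0,-1,255],[-0.0013,0.0035,0,0,0,-1,255],[-0.0013,0.0035,0,0,0,-1,255],[-0.0013,0.0035,0,0,0,-1,255],[-0.0013,0.0035,0,0,0,-1,255],[-0.0013,0.0035,0,0,0,-1,255],[-0.0013,0.0035,0,0,0,-1,255],[-0.0013,0.0035,0,0,0,-1,255],[-0.0013,0.0035,0,0,0,-1,255],[0,0,0,0,0,0,255]]'
cat >> h.py <<'E'
def tgt(c,st):
    for o in dialang(c,st):
        if o[0]>90:
            for z in(.071,.085):
                p=wray(c,st,o[1],z)[:2]-CEN; print(o[0],o[1],z,np.hypot(*p).round(4),np.degrees(np.arctan2(p[1],p[0])).round(2))
E
python3 - <<'E'
from h import *
st=arm.read_state();c=arm.capture("wrist");cv2.imwrite("pics/wrist5.png",c["color"][:,:,::-1])
print(tool(st)); tgt(c,st)
E
```

```text
time: 8.22
tool_pos: [0.616, 0.0458, 0.265]
tool_rot: [-0.0, 0.17, 0.985, -0.0]
wrist_force: [-1.3, -0.7, -0.7]
grip_width: -0.0002
('yaw_y', np.float64(70.42), 'p in tool xy', array([-0.0392, -0.0165]))
6348 [409.2 112.7] 0.071 0.0642 101.24
6348 [409.2 112.7] 0.085 0.0589 104.03
349 [260.4  33.4] 0.071 0.0746 178.26
349 [260.4  33.4] 0.085 0.0711 178.72
698 [296.7  75.6] 0.071 0.0493 166.11
698 [296.7  75.6] 0.085 0.0477 167.49
4932 [133.1 140.9] 0.071 0.0933 -120.78
4932 [133.1 140.9] 0.085 0.0872 -122.22
185 [273.  339.3] 0.071 0.1079 -28.57
185 [273.  339.3] 0.085 0.0964 -29.63
```

View pics/wrist5.png

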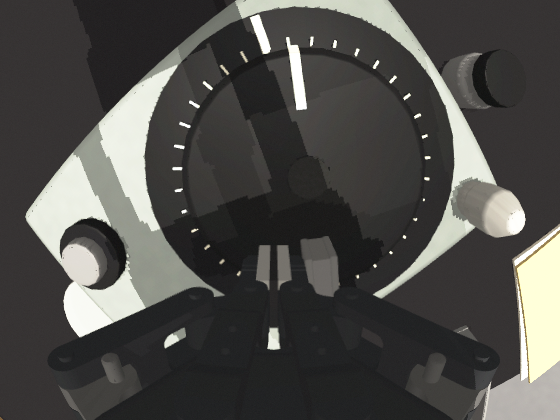

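```bash
python3 -m inch '[[-0.0007,0.0018,0,0,0,-0.5,255],[-0.0007,0.0018,0,0,0,-0.5,255],[-0.0007,0.0018,0,0,0,-0.5,255],[-0.0007,0.0018,0,0,0,-0.5,255],[0,0,0,0,0,0,255],[0,0,0,0,0,0,255]]'
python3 - <<'E'
from h import *
st=arm.read_state();c=arm.capture("wrist");cv2.imwrite("pics/wrist6.png",c["color"][:,:,::-1])
print(tool(st)); tgt(c,st)
E
```

```text
time: 8.77
tool_pos: [0.6205, 0.0517, 0.2651]
tool_rot: [-0.0, 0.085, 0.996, -0.0]
wrist_force: [-0.5, -1.6, -1.4]
grip_width: -0.0002
('yaw_y', np.float64(80.25), 'p in tool xy', array([-0.0393, -0.0164]))
124 [286.3  20.8] 0.071 0.0785 177.59
124 [286.3  20.8] 0.085 0.0745 178.42
3657 [141.  110.7] 0.071 0.0926 -121.27
3657 [141.  110.7] 0.085 0.0869 -122.47
1706 [463.4 172.2] 0.071 0.0932 81.41
1706 [463.4 172.2] 0.085 0.0839 83.13
```

View pics/wrist6.png

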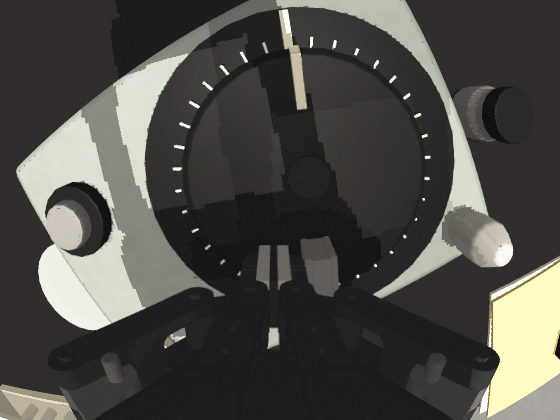

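```bash
sed -i 's/im.min(2)>190/im.min(2)>TH/; s/^CEN=/TH=120\nCEN=/' h.py; python3 - <<'E'
from h import *
st=arm.read_state();c=arm.capture("wrist")
g=c["color"].min(2)
a=c["color"][0:130,240:350,::-1]; cv2.imwrite("pics/w6z.png",cv2.resize(a,None,fx=4.5,fy=4.5,interpolation=cv2.INTER_CUBIC))
for nm,r0,r1,z in(("mark",52,104,.085),("target",14,42,.071)):
    P=[]
    for r in range(r0,r1):
        w=np.where(g[r,275:315]>110)[0]+275
        if len(w): P.append(wray(c,st,(w.mean(),r),z)[:2]-CEN)
    P=np.array(P); a=np.degrees(np.arctan2(P[:,1],P[:,0])); print(nm,a.mean(),a[0],a[-1],np.hypot(*P[0]),np.hypot(*P[-1]))
E
```

```text
mark 176.86366703874157 176.8209692491123 176.44490563747496 0.05888760137271507 0.03482735033797841
target 177.72483533972542 178.24994534939879 175.7220007184509 0.08239222042445006 0.06732239389101119
```

View pics/w6z.png

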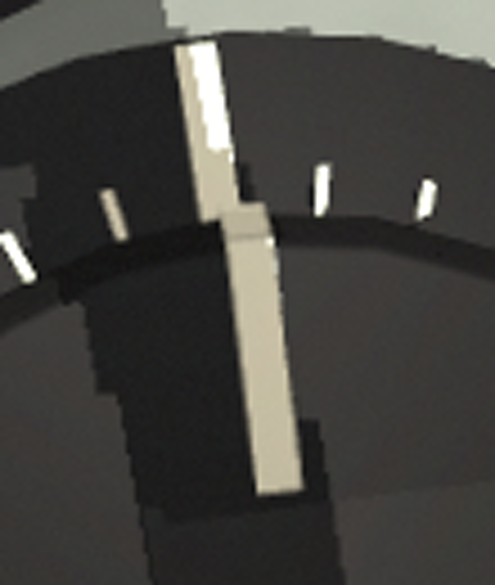

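Mark at 176.9°, target at about 178.1°, so one small nudge before backing off.

```bash
python3 -m inch '[[-0.0002,0.0005,0,0,0,-0.12,255],[-0.0002,0.0005,0,0,0,-0.12,255],[0,0,0,0,0,0,255],[0,0,0,0,0,0,255]]'
python3 -m inch '[[0,-0.003,0,0,0,0,255],[0,-0.006,0,0,0,0,255],[0,-0.006,0,0,0,0,255],[0,0,-0.03,0,0,0,255],[0,0,-0.04,0,0,0,255],[0,0,-0.03,0,0,0,255],[0,0,0,0,0,0,255]]'
python3 - <<'E'
from h import *
import h; h.TH=110
st=arm.read_state();c=arm.capture("wrist");cv2.imwrite("pics/wrist7.png",c["color"][:,:,::-1])
print(st["joints"],tool(st)); tgt(c,st)
E
```

```text
time: 9.2
tool_pos: [0.6212, 0.0528, 0.2651]
tool_rot: [-0.0, 0.073, 0.997, -0.0]
wrist_force: [-1.1, -2.3, 0.0]
grip_width: -0.0003
time: 9.78
tool_pos: [0.6217, 0.0376, 0.3742]
tool_rot: [0.007, 0.073, 0.997, 0.001]
wrist_force: [1.0, 0.0, 1.2]
grip_width: -0.0001
[ 2.02832248e-02  1.82270337e-01  1.76010228e+00  2.33336729e-04
  1.18477730e+00 -1.40484481e+00] ('yaw_y', np.float64(81.65), 'p in tool xy', array([-0.0421, -0.0312]))
5068 [369.5  77.9] 0.071 0.0754 129.32
5068 [369.5  77.9] 0.085 0.0714 131.0
401 [303.1  72.4] 0.071 0.0579 177.55
401 [303.1  72.4] 0.085 0.0564 179.03
3896 [200.6 107.1] 0.071 0.096 -116.3
3896 [200.6 107.1] 0.085 0.093 -116.78
```

View pics/wrist7.png

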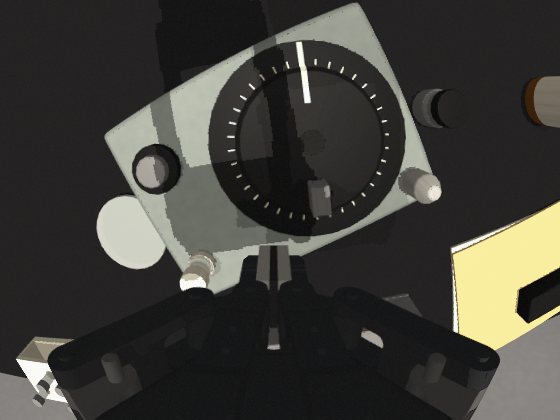

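The mark and long line are collinear, running (299,45)–(307,100), and the lug is free. Moving over the button.

```bash
python3 -m inch '[[0.0051,-0.0251,0,0,0,0,255],[0.0051,-0.0251,0,0,0,0,255],[0.0051,-0.0251,0,0,0,0,255],[0.0051,-0.0251,0,0,0,0,255],[0,0,0.03,0,0,0,255],[0,0,0.03,0,0,0,255],[0,0,0.02,0,0,0,255],[0,0,0,0,0,0,255]]'
python3 - <<'E'
from h import *
st=arm.read_state();c=arm.capture("wrist");cv2.imwrite("pics/wrist8.png",c["color"][:,:,::-1])
T=arm.capture("top");S=arm.capture("side")
a=cv2.resize(T["color"][150:245,195:330,::-1],None,fx=4.3,fy=4.3,interpolation=cv2.INTER_CUBIC)
b=cv2.resize(S["color"][180:310,190:310,::-1],(377,408),interpolation=cv2.INTER_CUBIC)[:408]
a=a[:408,:420];cv2.imwrite("pics/ts8.png",np.hstack([a,b]))
E
```

```text
time: 10.5
tool_pos: [0.5811, -0.0586, 0.2787]
tool_rot: [-0.006, 0.073, 0.997, 0.0]
wrist_force: [-1.8, -0.1, -1.2]
grip_width: -0.0003
```

View pics/wrist8.png

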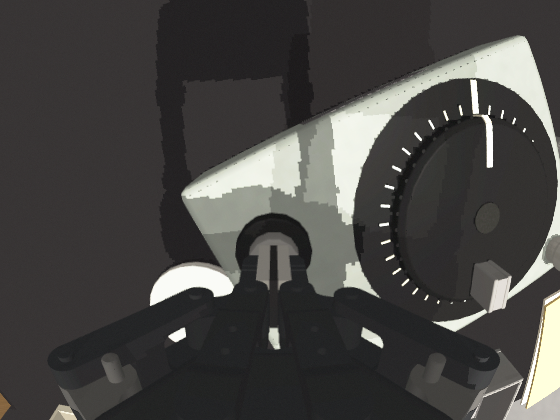

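View pics/ts8.png

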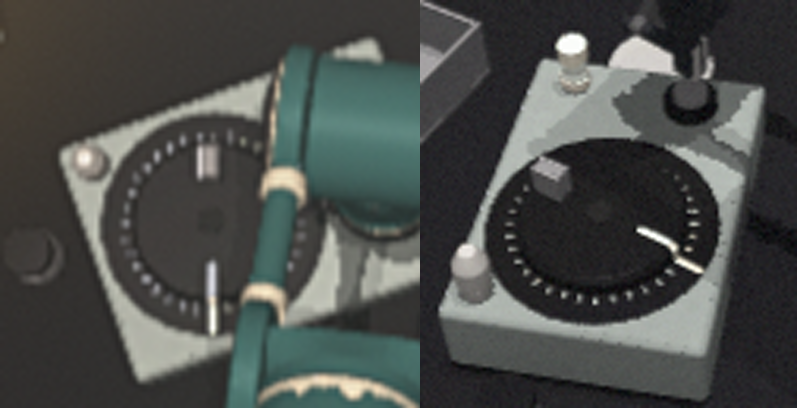

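The dial is aligned in all three views and the fingertip is above the button at about (273,245). Letting it settle, then pressing.

```bash
python3 -m inch '[[0,0,0,0,0,0,255],[0,0,0,0,0,0,255],[0,0,0,0,0,0,255]]'; python3 -m inch '[[-0.003,0,0.003,0,0,0,255],[0,0,0.003,0,0,0,255],[0,0,0.003,0,0,0,255],[0,0,0.003,0,0,0,255],[0,0,0,0,0,0,255]]'
```

```text
time: 10.9
tool_pos: [0.5851, -0.0583, 0.2869]
tool_rot: [0.002, 0.072, 0.997, -0.0]
wrist_force: [0.1, 0.2, 0.6]
grip_width: -0.0001
time: 11.32
tool_pos: [0.5868, -0.0587, 0.272]
tool_rot: [-0.001, 0.072, 0.997, 0.0]
wrist_force: [-0.6, -0.2, 0.2]
grip_width: 0.0
```

```bash
python3 -m inch '[[0,0,0.002,0,0,0,255],[0,0,0.002,0,0,0,255],[0,0,0.002,0,0,0,255],[0,0,0,0,0,0,255],[0,0,0,0,0,0,255]]'; python3 -m inch '[[0,0,0.002,0,0,0,255],[0,0,0,0,0,0,255],[0,0,0,0,0,0,255]]';
```

```text
time: 11.73
tool_pos: [0.5872, -0.0588, 0.267]
tool_rot: [-0.0, 0.073, 0.997, 0.0]
wrist_force: [0.4, 0.4, 0.9]
grip_width: -0.0002
time: 11.98
tool_pos: [0.5875, -0.0589, 0.2655]
tool_rot: [0.0, 0.073, 0.997, -0.0]
wrist_force: [0.8, -0.7, 1.0]
grip_width: -0.0005
```

```bash
for i in 1 ; do python3 -m inch '[[0,0,0.002,0,0,0,255],[0,0,0,0,0,0,255],[0,0,0,0,0,0,255]]'|grep -E "pos|force"; python3 -m inch '[[0,0,0.002,0,0,0,255],[0,0,0,0,0,0,255],[0,0,0,0,0,0,255]]'|grep -E "pos|force";python3 -m inch '[[0,0,0.002,0,0,0,255],[0,0,0,0,0,0,255],[0,0,0,0,0,0,255]]'|grep -E "pos|force"; done
python3 - <<'E'
from h import *
S=arm.capture("side")
cv2.imwrite("pics/s9.png",cv2.resize(S["color"][180:260,240:320,::-1],None,fx=6,fy=6,interpolation=cv2.INTER_CUBIC))
E
```

```text
tool_pos: [0.5876, -0.0589, 0.2635]
wrist_force: [0.2, 0.1, 2.8]
tool_pos: [0.5876, -0.0589, 0.2615]
wrist_force: [0.1, -1.1, 3.9]
tool_pos: [0.5876, -0.0589, 0.2595]
wrist_force: [0.6, 0.1, 4.9]
```

View pics/s9.png

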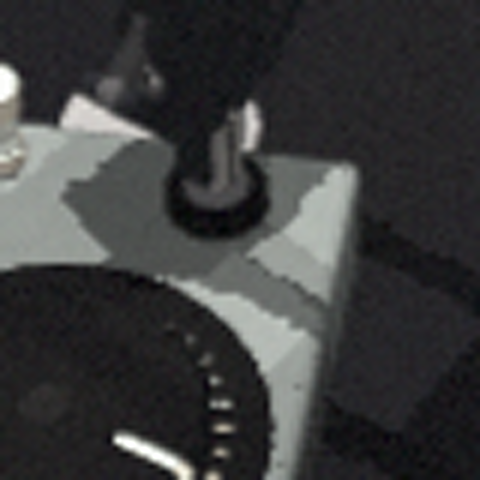

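The fingertip is on the button and the force is climbing along the spring, so contact was near TCP z = 0.265. I'll keep going until the force jumps at the bottom stop.

```bash
python3 -m inch '[[0,0,0.001,0,0,0,255],[0,0,0,0,0,0,255],[0,0,0,0,0,0,255]]'|grep -E "pos|force"; python3 -m inch '[[0,0,0.001,0,0,0,255],[0,0,0,0,0,0,255],[0,0,0,0,0,0,255]]'|grep -E "pos|force"
```

```text
tool_pos: [0.5876, -0.0588, 0.2593]
wrist_force: [-2.6, 1.0, 9.7]
tool_pos: [0.5877, -0.0589, 0.2593]
wrist_force: [-4.6, 0.3, 15.0]
```

The force rises steeply to 15 N with no further travel, so the button is on its stop, fully down. Releasing.

```bash
python3 -m inch '[[0,0,-0.005,0,0,0,255],[0,0,-0.01,0,0,0,255],[0,0,-0.03,0,0,0,255],[0,0,-0.04,0,0,0,255],[0,0,-0.04,0,0,0,255],[0.03,-0.02,0,0,0,0,255],[0.03,-0.02,0,0,0,0,255],[0.03,-0.02,0,0,0,0,255],[0,0,0,0,0,0,255],[0,0,0,0,0,0,255],[0,0,0,0,0,0,255],[0,0,0,0,0,0,255]]'
python3 - <<'E'
from h import *
st=arm.read_state()
W=arm.capture("wrist");T=arm.capture("top");S=arm.capture("side")
cv2.imwrite("pics/w10.png",W["color"][:,:,::-1])
a=cv2.resize(T["color"][150:245,195:330,::-1],None,fx=4.3,fy=4.3,interpolation=cv2.INTER_CUBIC)[:408,:420]
b=cv2.resize(S["color"][180:310,190:310,::-1],(377,408),interpolation=cv2.INTER_CUBIC)
cv2.imwrite("pics/ts10.png",np.hstack([a,b]))
E
```

```text
time: 14.28
tool_pos: [0.4903, -0.1049, 0.3821]
tool_rot: [0.0, 0.072, 0.997, 0.0]
wrist_force: [0.3, -0.4, 0.1]
grip_width: 0.0001
```

View pics/w10.png

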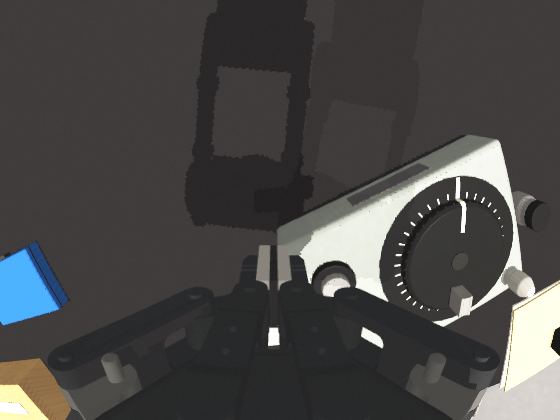

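View pics/ts10.png

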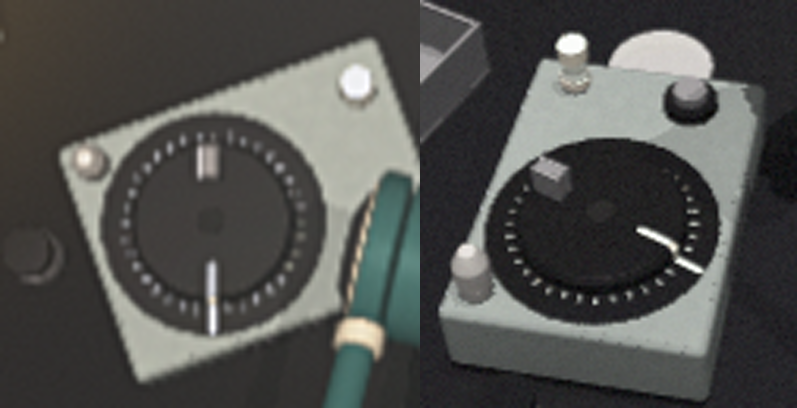

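The top view shows the mark running straight into the long line, from (211,262) to (213,333). The button is back up and the bystanders are where they were.

```bash
python3 - <<'E'
from bench import arm
print(arm.hand_in())
E
```

```text
the job is handed in; nothing more can be done
None
```

The dial is set on the long line, the button was pressed fully and released afterwards, and the job is handed in at about 14.4 s.

- **Dial:** I pushed the lug about 153° counter-clockwise with the closed fingertips on one side only, then backed off. My last numeric reading was 176.9° for the mark against about 178.1° for the long line. I then nudged it about 1.2° more, and did not measure the mark separately after that. The final top, side and wrist pictures show the mark running straight into the long line, well within half a division (5°).
- **Button:** I pressed it down about 6 mm. The force rose along the spring to 5 N, then jumped to 15 N with no further travel, so it was on its stop. It is back up in the side view.
- **Rest of the bench:** The vial, objective, dish and canister look unmoved, and the arm stands clear with wrist force near zero. I did not compare the reagent bottle, slide box or clicker with the first pictures, but the arm felt no contact near them. No check failed or disagreed.

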